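# Set the length stop of the cutting jig and feed the stock up to it

## Task

Push the stop on the jig's fence to the right along the fence until its plunger drops into the slot in the fence top. Then slide the wooden offcut along its channel, pushing gently on its right end, until its other end butts against the stop, with the stop still seated in the slot. Only push with the fingers: do not pinch or lift anything, and leave the other things on the bench alone.

Things in the scene. Friction and masses are not known exactly. Their poses are not given: they have to be found in the camera images.
- jig: Fixed plywood board 120 x 520 x 12 mm on the bench, turned by up to 0.15 rad. Origin: underside, mid length; x away from the robot, y left along the fence, z up. Along its whole length, in its frame: aluminium fence x 18 to 50 mm, top z 46; before it a channel x -28 to 18 mm, floor z 12, ends open; then a wooden lip x -36 to -28 mm, top z 18.
- notch (a point): Centre of the slot in the fence, at the height of the fence top: jig frame (34, 60, 46) mm. The slot is 20 mm wide along y, 12 mm deep, and cuts across the fence; it is the only one.
- stop (a joint): Position of the grey stop along the fence, m, 0 to 0.19, growing to the right (-y of the jig); its centre is at jig y = 0.19 minus this, so it is over the slot at 0.130. Starts at 0 to 0.07. Sliding takes about 3 N; in the last 9 mm the plunger pulls it in and the resistance vanishes. Leaving the slot takes about 13 N: pushed at 15 mm/s and stopped at 6 to 8 N it stays; pushed harder it runs past.
- stop_push (a point): Middle of the left (+y) end face of the stop's carriage, at z = 66 mm: the place to push to the right. The face is upright, square to the fence, 50 mm wide (x) and 28 mm high. The carriage rides on the fence, 50 mm long (y), z 52 to 80 mm, and cannot come off.
- stop_face (a point): Middle of the right (-y) face of the stop's arm, 22 mm above the bench, 25 mm to the right of the stop's centre: the offcut butts here. The arm, 12 mm thick, hangs across the channel at the carriage's right end.
- plunger (a joint): Drop of the stop's spring plunger (round steel foot, 32 mm diameter, riding on the fence; black knob 16 mm diameter on top), m: 0 while it rides on the fence, about 0.0048 when it has dropped into the slot.
- knob_top (a point): Top of the black plunger knob, 104 mm above the bench while the foot rides on the fence, about 99 mm once it has dropped.
- offcut: Loose softwood offcut 42 x 170 x 19 mm, 50 to 100 g, lying in the channel to the right of the stop, its length along the jig's y. Origin: centre of its underside, y along its length to the left. It starts 35 to 85 mm short of where the stop's arm will stand. Sliding it takes under 1 N.
- offcut_tail (a point): Middle of the offcut's right (-y) end face, half way up (9.5 mm above the channel floor).
- offcut_front (a point): Middle of the offcut's left (+y) end face, half way up; this end goes against the stop.
- pen: Marker pen, 130 mm long, lying on the bench in front of the jig; leave alone.
- sander: Cork sanding block 56 x 97 x 22 mm on the bench in front of the jig; leave alone.
- tape_roll: Roll of masking tape, 96 mm across, 25 mm high, behind the jig; leave alone.
- tape_rule: Yellow tape measure 38 x 83 x 68 mm standing in front of the jig, on the left; leave alone.
There are look-alikes about, which are no part of the job. What is shaped like the offcut but pink is not meant.

How it is judged:
By the outcome, as a careful person would: the job done as asked, in the order asked, and still so for the second after the job is handed in, with the robot touching nothing.
It also fails if it takes over 48 s, if anything falls off the work surface, if the arm or the gripper's body presses on something with over 40 N, if the wrist force passes 120 N, or if a joint passes its speed limit or range.

## Robot

A 6-joint arm with a two-finger parallel gripper is mounted at the origin on a cart in front of the work surface, level with it; the furniture and walls round the work are solid. World frame = base frame: x ahead of the robot, y to its left, z up, the work surface at z = 0. Lengths are in m, angles in degrees, forces in N, time in s.
With the tool pointing down it reaches from about 0.3 to 0.85 m from the base axis. Payload 4.2 kg.
Tool frame: the origin (TCP) lies midway between the tips of the shut fingers; the grasp point (between the pads) lies 19 mm behind it (arm.tcp_to_grasp is the distance from the TCP to the grasp point, in m); z points along the fingers, y is the line along which they close (so a half turn about z gives the same grasp; the last joint's range is limited). The gripper opens to 91 mm and grips with 3 to 60 N. Pads are 32 mm wide; open, the fingers measure 118 mm over their backs; the gripper's body (76 mm by 178 mm) begins 60 mm behind the grasp point.
Start: joints at [-73.854, 18.312, 89.639, -0, 72.044, -1.146], TCP at [0.171, -0.549, 0.214] pointing down, gripper open.
Joint ranges: [-177.97, 177.97], [-48.28, 115.42], [12.27, 149.76], [-77.06, 257.06], [2.81, 150.46], [-146.56, 146.56]. Speed limits (degrees/s): [147.25, 147.25, 180, 180, 180, 180].

## Interface

Orientations are given as [roll, pitch, yaw] about the fixed x, y, z axes, in that order (R = Rz(yaw) Ry(pitch) Rx(roll)).
In Python, from workcell import arm, camera, close_job, nets gives the robot as it stands.
- The arm moves only by the tool send_rows, never from a script. Its argument "rows" is a list of rows, each a list of 5 numbers: the shift along the tool's x, y, z in m, then the turn about the tool's z in degrees, then the opening, from 0 (shut) to 1 (fully open). In form: [[tx, ty, tz, yaw, grip], ...]. A call has 1 to 12 rows; each row shifts and turns the commanded pose from where the row before left it, along the tool's axes as they then stand; what a row does not reach is not made up. A row lasts 1/8 s, in which the tool goes at most 62.5 mm and 10.7 degrees, less where a joint would pass 70% of its speed; a pose out of reach is approached as far as the arm can. A call is refused whole if a number of a shift passes 0.0625 or a number of a turn 10.7, either way. A call with a gripper value outside its range is refused whole. The fingers move at their own pace and stop on an object; "squeeze" is the grip in N (left out, the last holds). Time passes only in rows, so rows that do not move let the fingers close. It gives the time, the measured TCP pose, the force, the opening and the grip force at its end, in the units of the state.
- arm.state(): the state, without advancing time (a new reading comes with each control period).
- camera(name): name is "side" or "top"; returns a dict with "frame" (420x560x3 uint8, red, green, blue), "vfov" (degrees; the focal length in pixels is half the picture's height over the tangent of half this angle, whatever the lens; pixels are square), "cx", "cy" (the principal point, pixels), "eye" and "rotation" of the camera in the world. Camera axes: x right, y down, z forward; pixel columns grow to the right and rows downward; lengths in m; the calibration is good to about 2 mm. A picture is of the moment at which its call begins. There is no depth.
- close_job(): hands the job in; it is judged then, once.
Trained networks look in a picture, given as the dict that the camera call returned (one of the last four; its "shot" number tells which), for a name from the list of things; names that differ only in an ending like _2 or _b are one class to them, and where a whole thing is asked for, a point or a joint stands for the part that bears it (a point fixed in the world has none). Each returns a list of dicts, best first, with "conf" (0 to 1); they miss things now and then, are a little off and sometimes report something else, mostly with a low value. They report only what shows in the picture. A call takes as long as a camera call. They do not tell look-alikes from the thing itself.
- nets.spot_in(query, picture): "rect" ([left, top, width, height] in pixels, round what is visible of it).
- nets.masks_of(query, picture): "mask" (420x560 bool, what is visible of it) and "rect" ([left, top, width, height] in pixels, round what is visible of it).
The state is a dict: "time": time; "qpos": joint angles; "dq": joint speeds; "tau": joint torques, N m; "tcp_pos": TCP position; "ee_rot": TCP orientation; "contact_force": force on the tool from outside, world axes, zero at the start; "moment": the same for the moment, N m; "width": opening from 0.0 (shut) to 1.0 (fully open); "grasp_force": force on a finger pad.
Only numpy, scipy, OpenCV 4.12 (cv2) and the standard library are available. Lean on these libraries where they do the work, as an engineer would, in place of code of your own. Each camera call takes 0.05 s, during which the arm holds its last target. There are 200 camera calls.

## Working session

There is one attempt and no reset: what is moved stays moved. The work goes in short steps, Python scripts to look and compute and a tool call to move; the robot and the scene stay as the last step left them, time stands still between calls to the robot, and variables do not carry over. Pictures are saved under pics/ and viewed, at most 10 in all, crops included, and the job is handed in when it is done.

Besides the shell and the picture viewer there is one more tool, called after "Call:" as name(argument=value, ...), one argument or row to a line, values as JSON. send_rows: Moves the arm, as the interface text tells. Its arguments: {"type":"object","properties":{"rows":{"type":"array"},"squeeze":{"type":"number"}},"required":["rows"]}

```bash
mkdir -p pics; cat > h.py <<'E'
import numpy as np, cv2
from workcell import arm, camera, close_job, nets
def K(p):
    f=p["frame"].shape[0]/2/np.tan(np.radians(p["vfov"])/2); return f,p["cx"],p["cy"]
def ray(p,u,v,z):
    f,cx,cy=K(p); d=np.array(p["rotation"])@np.array([(u-cx)/f,(v-cy)/f,1]); e=np.array(p["eye"])
    return e+d*(z-e[2])/d[2]
def proj(p,X):
    f,cx,cy=K(p); c=np.array(p["rotation"]).T@(np.array(X)-np.array(p["eye"])); return c[0]/c[2]*f+cx,c[1]/c[2]*f+cy
def save(p,n): cv2.imwrite("pics/"+n,p["frame"][:,:,::-1])
E
python3 - <<'E'
from h import *
ps={}
for n in("top","side"):
    p=camera(n); save(p,n+"0.png"); print(n,p["vfov"],p["cx"],p["cy"],np.round(p["eye"],3),np.round(p["rotation"],3).tolist())
    for q in("jig","stop","offcut","plunger"):
        for r in nets.masks_of(q,p)[:3]:
            ys,xs=np.nonzero(r["mask"]); print(q,round(r["conf"],2),r["rect"],cv2.minAreaRect(np.c_[xs,ys].astype(np.float32)))
s=arm.state();print(s)
E
```

```text
top 52.896385897722006 281.3107775301817 216.40173246851987 [0.302 0.082 0.99 ] [-166.366, 0.263, -97.679]
jig 0.68 [242.6, 186.6, 23.8, 42.8] ((255.6031036376953, 207.3553924560547), (42.49003219604492, 23.35287857055664), 86.8201675415039)
stop 0.75 [243.3, 185.9, 27.8, 46.2] ((255.42059326171875, 207.46762084960938), (42.56656265258789, 22.3953800201416), 85.60128784179688)
offcut 0.75 [127.8, 243.9, 68.1, 65.7] ((162.75003051757812, 276.7500305175781), (21.920310974121094, 77.78173828125), 45.0)
offcut 0.57 [336.4, 200.6, 72.2, 21.5] ((371.9474792480469, 212.1595458984375), (19.274890899658203, 72.23405456542969), 86.42366790771484)
offcut 0.33 [246.7, 184.3, 22.3, 44.7] ((255.3275909423828, 206.9310302734375), (43.764976501464844, 22.422279357910156), 85.2363510131836)
side 48.612119346292324 275.33283011108375 209.56945383792544 [ 0.377 -0.82   0.51 ] [-114.895, -0.045, -8.769]
jig 0.74 [262.2, 195.1, 92.2, 173.4] ((305.95672607421875, 282.03070068359375), (174.21206665039062, 78.77410125732422), 82.97721099853516)
stop 0.73 [275.1, 193.3, 38.8, 42.5] ((293.3346252441406, 219.5
[... 801 characters left out ...]
, 28.63295555114746), 78.69007110595703)
{'time': 0.5, 'qpos': array([-7.38553411e+01,  1.83129322e+01,  8.96417901e+01,  1.14566172e-03,
        7.20429300e+01, -1.14447504e+00]), 'dq': array([ 0.01767712, -0.01630215, -0.04311671, -0.10439903, -0.01349537,
       -0.08648535]), 'tau': array([-3.81239843e-04, -4.11992490e+01, -2.32039475e+01,  7.26688374e-02,
        3.84478143e-02, -2.20496133e-05]), 'tcp_pos': array([ 0.17090719, -0.54901387,  0.21394663]), 'ee_rot': array([ 1.79997631e+02, -1.04276162e-03,  1.72887808e+01]), 'contact_force': array([0.0869612 , 0.26697162, 0.77219842]), 'moment': array([0.02557648, 0.00579051, 0.05064987]), 'grasp_force': 0.0, 'width': 1.0031903841096346}
```

```bash
ls pics
```

```text
side0.png
top0.png
```

View pics/top0.png

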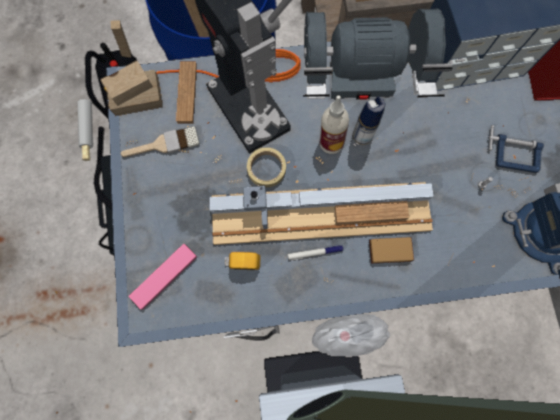

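View pics/side0.png

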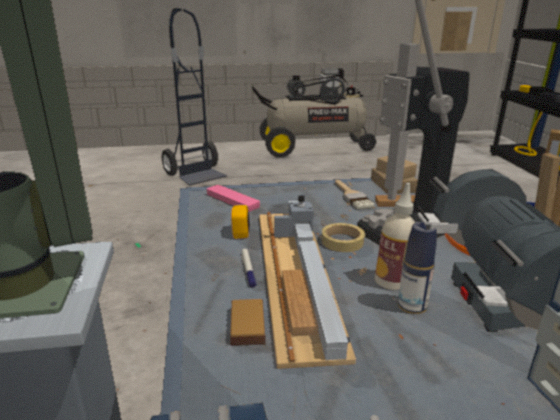

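The top view shows the jig from (210,195) to (432,230). The stop is at (255,197), the slot near (295,199), and the offcut at 336–408 × 205–222. The pink look-alike is well off to the left.

```bash
cat >> h.py <<'E'
from scipy.spatial.transform import Rotation as Ro
_cam=camera
def camera(n):
    p=dict(_cam(n)); p["rpy"]=p["rotation"]; p["rotation"]=Ro.from_euler("xyz",p["rpy"],degrees=True).as_matrix(); return p
E
python3 - <<'E'
from h import *
p=camera("top"); c=p["frame"][170:260,200:445][:,:,::-1]
cv2.imwrite("pics/topc.png",cv2.resize(c,None,fx=3.2,fy=3.2,interpolation=cv2.INTER_CUBIC))
print(p.keys())
for uv,z in(((210,196),.046),((432,184),.046),((432,200),.046),((213,243),.012),((431,230),.012)): print(uv,ray(p,*uv,z).round(4))
p=camera("side"); c=p["frame"][180:370,200:360][:,:,::-1]
cv2.imwrite("pics/sidec.png",cv2.resize(c,None,fx=3.1,fy=3.1,interpolation=cv2.INTER_CUBIC))
for uv,z in(((281,359),.012),((346,348),.046),((295,226),.046)): print(uv,ray(p,*uv,z).round(4))
E
```

```text
dict_keys(['frame', 'vfov', 'cx', 'cy', 'eye', 'rotation', 'shot', 'rpy'])
(210, 196) [0.6001 0.2139 0.046 ]
(432, 184) [ 0.559 -0.304  0.046]
(432, 200) [ 0.5209 -0.2955  0.046 ]
(213, 243) [0.4953 0.2225 0.012 ]
(431, 230) [ 0.4571 -0.2909  0.012 ]
(281, 359) [ 0.4686 -0.2878  0.012 ]
(346, 348) [ 0.5589 -0.3163  0.046 ]
(295, 226) [0.5601 0.0773 0.046 ]
```

View pics/topc.png

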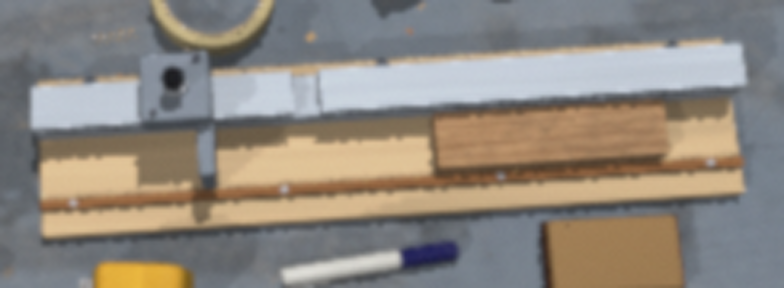

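View pics/sidec.png

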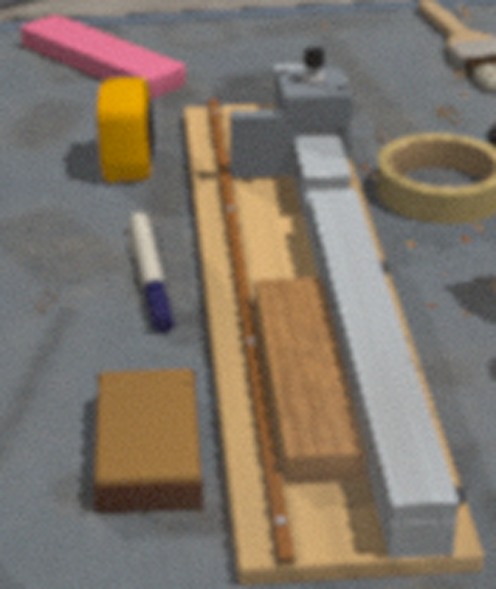

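The crops show the fence corners at top-crop (31,86), (33,130), (741,41) and (745,86). The slot spans x 292–320, the carriage 140–211, and the offcut corners run from (433,115) to (667,157).

```bash
cat > fit.py <<'E'
from h import *
from scipy.optimize import least_squares
T=camera("top");S=camera("side")
t=lambda a,b:(T,(a+.5)/3.2-.5+200,(b+.5)/3.2-.5+170)
s=lambda a,b:(S,(a+.5)/3.1-.5+200,(b+.5)/3.1-.5+180)
# params: jx,jy,yaw,stop,offy,offx
P=[(t(31,86),50,260,46),(t(33,130),18,260,46),(t(741,41),50,-260,46),(t(745,86),18,-260,46),(t(42,240),-60,260,12),(t(743,193),-60,-260,12),
(t(292,94),34,70,46),(t(320,92),34,50,46),
(s(238,570),-60,-260,12),(s(482,557),60,-260,12),(s(186,107),-60,260,12),(s(392,507),18,-260,46),(s(460,498),50,-260,46),(s(303,185),18,50,46),(s(350,183),50,50,46)]
C=[(t(140,57),59,25,80),(t(207,52),59,-25,80),(t(211,120),9,-25,80),(t(140,124),9,25,80)]
O=[(t(433,115),21,85,31),(t(665,103),21,-85,31),(t(667,157),-21,-85,31),(t(436,170),-21,85,31),(s(257,282),-21,85,31),(s(285,462),-21,-85,31),(s(358,455),21,-85,31)]
def W(q,x,y,z):
    c,n=np.cos(q[2]),np.sin(q[2]); x/=1e3;y/=1e3
    return np.array([q[0]+c*x-n*y,q[1]+n*x+c*y,z/1e3])
def res(q):
    r=[]
    for (L,ox,oy) in((P,0,0),(C,q[6]*1e3,190-q[3]*1e3),(O,q[5]*1e3,q[4]*1e3)):
        for (p,u,v),x,y,z in L:
            a=proj(p,W(q,x+ox,y+oy,z)); r+=[a[0]-u,a[1]-v]
    return r
q=least_squares(res,[.53,-.03,.08,.05,-.1,0,0],loss="soft_l1").x
r=np.reshape(res(q),(-1,2))
if __name__=="__main__":
    print(q.round(4),np.degrees(q[2])); print(r.round(1).tolist())
    for n,X in dict(push=W(q,34,215-q[3]*1e3,66),tail=W(q,-5,q[4]*1e3-85,21.5),notch=W(q,34,60,46)).items(): print(n,X.round(4))
E
python3 fit.py
```

```text
[ 0.5324 -0.0399 -0.0638  0.0365 -0.1182 -0.0088 -0.0029] -3.6552286974667654
[[-0.3, 0.1], [-0.5, -0.4], [-0.4, -1.1], [0.4, -2.1], [0.1, 1.0], [1.2, 0.2], [-0.0, -1.4], [-0.2, -1.4], [-3.0, 0.1], [-2.3, -0.8], [-4.0, -0.3], [0.2, -0.8], [-0.3, 0.9], [0.8, 1.7], [0.9, 1.7], [-1.0, -0.2], [0.2, -0.1], [0.3, -0.0], [0.1, 0.3], [0.3, -0.3], [-0.3, -1.6], [1.6, -1.1], [1.2, -0.1], [-3.5, -0.8], [-2.2, -1.3], [0.4, -0.5]]
push [0.5777 0.136  0.066 ]
tail [ 0.5145 -0.2424  0.0215]
notch [0.5702 0.0178 0.046 ]
```

Call:
send_rows(
  rows=[
    [0,0,0,10.5,0],
    [0,0,0,10.45,0],
    [0.026,-0.053,0,0,0],
    [0.026,-0.053,0,0,0],
    [0.026,-0.053,0,0,0],
    [0.026,-0.053,0,0,0],
    [0.026,-0.053,0,0,0],
    [0.026,-0.053,0,0,0],
    [0.026,-0.053,0,0,0],
    [0.026,-0.053,0,0,0],
    [0.026,-0.053,0,0,0],
    [0.026,-0.053,0,0,0],
  ],
)

```text
time: 2.2
tcp_pos: [0.465, -0.0349, 0.2143]
ee_rot: [180.0, -0.1, -3.6]
contact_force: [0.6, 0.2, 0.1]
width: 0.007
grasp_force: 0.0
```

Call:
send_rows(
  rows=[
    [0.0245,-0.053,0,0,0],
    [0.0245,-0.053,0,0,0],
    [0.0245,-0.053,0,0,0],
    [0.0245,-0.053,0,0,0],
    [0,0,0,0,0],
    [0,0,0.05,0,0],
    [0,0,0.05,0,0],
    [0,0,0.045,0,0],
    [0,0,0,0,0],
    [0,0,0,0,0],
  ],
)

```text
time: 3.45
tcp_pos: [0.5767, 0.1684, 0.0708]
ee_rot: [-180.0, -0.2, -3.7]
contact_force: [1.1, -0.5, 0.2]
width: 0.009
grasp_force: 0.0
```

```bash
python3 - <<'E'
from h import *
print(arm.state()["tcp_pos"],arm.state()["contact_force"])
a=camera("top");b=camera("side")
A=cv2.resize(a["frame"][170:260,200:320],None,fx=4,fy=4,interpolation=2);B=cv2.resize(b["frame"][150:240,230:350],None,fx=4,fy=4,interpolation=2)
cv2.imwrite("pics/a1.png",cv2.resize(np.hstack([A,B])[:,:,::-1],(800,300)))
E
```

```text
[0.57668142 0.16838229 0.07078728] [ 1.10322323 -0.47624077  0.22286553]
```

View pics/a1.png

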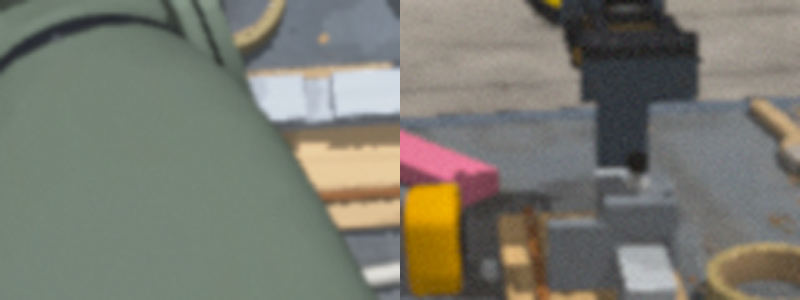

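Call:
send_rows(
  rows=[
    [0.005,0,0.006,0,0],
    [0,0.006,0,0,0],
    [0,0.005,0,0,0],
    [0,0.003,0,0,0],
    [0,0.003,0,0,0],
    [0,0.003,0,0,0],
    [0,0.003,0,0,0],
    [0,0.003,0,0,0],
    [0,0.003,0,0,0],
    [0,0.003,0,0,0],
    [0,0.003,0,0,0],
  ],
)

```text
time: 4.92
tcp_pos: [0.5782, 0.1333, 0.0629]
ee_rot: [-180.0, 0.0, -3.7]
contact_force: [-0.4, 4.9, -0.1]
width: 0.005
grasp_force: 2.0
```

Call:
send_rows(
  rows=[
    [0,0.004,0,0,0],
    [0,0.004,0,0,0],
    [0,0.004,0,0,0],
    [0,0.004,0,0,0],
    [0,0.004,0,0,0],
    [0,0.004,0,0,0],
    [0,0.004,0,0,0],
    [0,0.004,0,0,0],
    [0,0.004,0,0,0],
    [0,0.004,0,0,0],
    [0,0.003,0,0,0],
    [0,0.002,0,0,0],
  ],
)

```text
time: 6.42
tcp_pos: [0.5753, 0.0881, 0.0628]
ee_rot: [180.0, 0.0, -3.7]
contact_force: [-1.2, 3.0, 1.1]
width: 0.007
grasp_force: 1.8
```

Call:
send_rows(
  rows=[
    [0,0.0019,0,0,0],
    [0,0.0019,0,0,0],
    [0,0.0019,0,0,0],
    [0,0.0019,0,0,0],
    [0,0.0019,0,0,0],
    [0,0.0019,0,0,0],
    [0,0.0019,0,0,0],
    [0,0.0019,0,0,0],
    [0,0.0019,0,0,0],
    [0,0.0019,0,0,0],
  ],
)

```text
time: 7.68
tcp_pos: [0.5742, 0.0693, 0.0629]
ee_rot: [180.0, 0.0, -3.7]
contact_force: [-2.8, 4.3, -1.5]
width: 0.004
grasp_force: 1.7
```

Call:
send_rows(
  rows=[
    [0,0.0019,0,0,0],
    [0,0.0019,0,0,0],
  ],
)

```text
time: 7.92
tcp_pos: [0.574, 0.0655, 0.0629]
ee_rot: [180.0, -0.0, -3.7]
contact_force: [-1.7, 3.4, -0.7]
width: 0.004
grasp_force: 1.5
```

Call:
send_rows(
  rows=[
    [0,0.0019,0,0,0],
  ],
)

```text
time: 8.05
tcp_pos: [0.5741, 0.0635, 0.063]
ee_rot: [180.0, -0.0, -3.6]
contact_force: [-1.8, 3.0, -0.2]
width: 0.002
grasp_force: 1.3
```

Call:
send_rows(
  rows=[
    [0,0.0019,0,0,0],
  ],
)

```text
time: 8.18
tcp_pos: [0.5742, 0.0614, 0.0631]
ee_rot: [180.0, -0.1, -3.6]
contact_force: [-0.4, 1.1, -0.6]
width: 0.005
grasp_force: 0.6
```

Call:
send_rows(
  rows=[
    [0,0.0019,0,0,0],
  ],
)

```text
time: 8.3
tcp_pos: [0.5741, 0.0594, 0.0631]
ee_rot: [180.0, -0.1, -3.6]
contact_force: [0.0, 0.6, -0.6]
width: 0.005
grasp_force: 0.2
```

Call:
send_rows(
  rows=[
    [0,0.0019,0,0,0],
  ],
)

```text
time: 8.43
tcp_pos: [0.574, 0.0575, 0.0632]
ee_rot: [180.0, -0.1, -3.6]
contact_force: [0.4, -0.1, 0.2]
width: 0.005
grasp_force: 0.0
```

```bash
python3 - <<'E'
from h import *
print(arm.state()["tcp_pos"],arm.state()["contact_force"])
a=camera("top");b=camera("side")
A=cv2.resize(a["frame"][170:260,230:350],None,fx=4,fy=4,interpolation=2);B=cv2.resize(b["frame"][170:260,250:370],None,fx=4,fy=4,interpolation=2)
cv2.imwrite("pics/a2.png",cv2.resize(np.hstack([A,B])[:,:,::-1],(800,300)))
E
```

```text
[0.57404488 0.05748928 0.06315313] [ 0.44674504 -0.12576589  0.17366377]
```

View pics/a2.png

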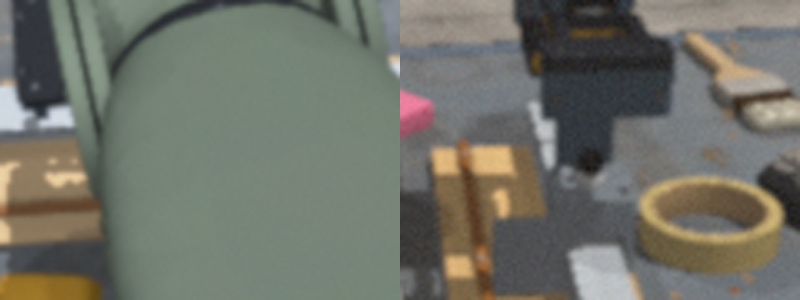

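The resistance has vanished, so the stop is in the last stretch. I'll feel gently for the seat.

Call:
send_rows(
  rows=[
    [0,0.0019,0,0,0],
  ],
)

```text
time: 8.65
tcp_pos: [0.5736, 0.056, 0.063]
ee_rot: [180.0, -0.0, -3.6]
contact_force: [-0.7, 1.3, -0.7]
width: 0.004
grasp_force: 0.0
```

Call:
send_rows(
  rows=[
    [0,0.0019,0,0,0],
  ],
)

```text
time: 8.78
tcp_pos: [0.5734, 0.0545, 0.063]
ee_rot: [-180.0, -0.0, -3.7]
contact_force: [0.7, 3.8, -0.0]
width: 0.003
grasp_force: 2.1
```

Call:
send_rows(
  rows=[
    [0,0.0015,0,0,0],
  ],
)

```text
time: 8.9
tcp_pos: [0.5734, 0.0542, 0.063]
ee_rot: [-179.8, -0.0, -3.7]
contact_force: [0.1, 8.5, -0.7]
width: 0.004
grasp_force: 4.0
```

The finger has halted at 8.5 N, so the stop is seated against the slot. I'll back off, lift and look.

Call:
send_rows(
  rows=[
    [0,-0.008,0,0,0],
    [0,-0.02,0,0,0],
    [0,0,-0.05,0,0],
    [0,0,-0.06,0,0],
    [0,0,-0.02,0,0],
    [-0.055,0,0,0,0],
    [-0.055,0.02,0,0,0],
    [-0.055,0.025,0,0,0],
    [-0.02,0.05,0,0,0],
    [0,0.055,0,0,0],
    [0,0.055,0,0,0],
    [0,0.055,0,0,0],
  ],
)

```text
time: 10.4
tcp_pos: [0.3739, -0.168, 0.1934]
ee_rot: [180.0, -0.1, -3.6]
contact_force: [1.1, -0.7, -0.3]
width: 0.007
grasp_force: 0.0
```

```bash
python3 - <<'E'
from h import *
s=arm.state();print(s["tcp_pos"],s["contact_force"],s["ee_rot"])
a=camera("top");b=camera("side")
for z in(.099,.104): pass
A=cv2.resize(a["frame"][170:260,240:360],None,fx=4,fy=4,interpolation=2);B=cv2.resize(b["frame"][180:270,260:380],None,fx=4,fy=4,interpolation=2)
cv2.imwrite("pics/a3.png",cv2.resize(np.hstack([A,B])[:,:,::-1],(800,300)))
from fit import W,q
for Y in(60,): 
  print([np.round(proj(a,W(q,34,Y+d,80)),1) for d in(25,-25)],"knob top/side", [np.round(proj(b,W(q,34,60,z)),1) for z in(99,104)])
E
```

```text
[ 0.37386522 -0.16800454  0.1933962 ] [ 1.09140692 -0.71214195 -0.34074356] [ 1.79962077e+02 -7.46069599e-02 -3.59778435e+00]
[array([284.5, 193.8]), array([306.7, 192.3])] knob top/side [array([305.8, 215.6]), array([305.9, 213.4])]
```

View pics/a3.png

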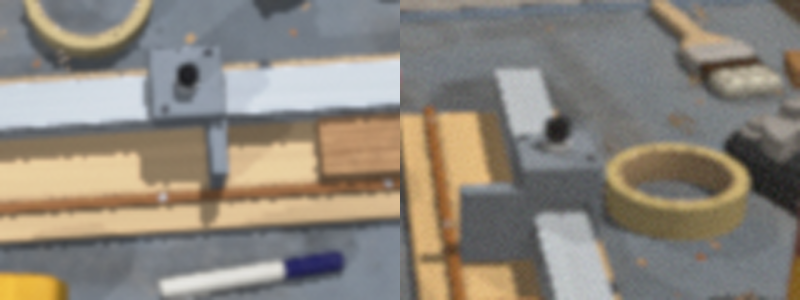

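The stop is seated: carriage at columns 285–307.5 against a predicted 284.5–306.7. Next is the offcut tail.

Call:
send_rows(
  rows=[
    [0.0475,0.032,0,0,0],
    [0.0475,0.032,0,0,0],
    [0.047,0.032,0,0,0],
    [0,0,0,0,0],
    [0,0,0.05,0,0],
    [0,0,0.05,0,0],
    [0,0,0.03,0,0],
    [0,0,0.012,0,0],
    [0,0,0,0,0],
    [0,0,0,0,0],
  ],
)

```text
time: 11.85
tcp_pos: [0.5103, -0.2717, 0.0526]
ee_rot: [179.9, -0.2, -3.6]
contact_force: [0.2, 0.2, 0.7]
width: 0.003
grasp_force: 0.0
```

```bash
python3 - <<'E'
from h import *
s=arm.state();print(s["tcp_pos"],s["contact_force"])
b=camera("side")
cv2.imwrite("pics/a4.png",cv2.resize(b["frame"][220:370,210:380],None,fx=4,fy=4,interpolation=2)[:,:,::-1])
E
```

```text
[ 0.51034333 -0.27173095  0.05259049] [0.24190165 0.2135789  0.66733155]
```

View pics/a4.png

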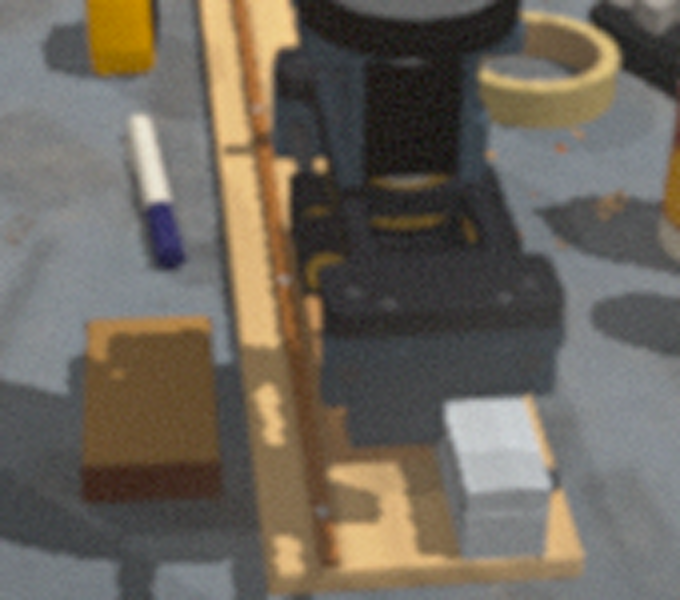

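The finger's left edge is at crop u≈345 and its right edge about 445, close to the fence edge (443–460). I'll check the clearance numerically.

```bash
python3 - <<'E'
from h import *
b=camera("side"); t=arm.state()["tcp_pos"]; n=np.radians(-3.6)
X=np.array([np.cos(n),np.sin(n),0]);Y=np.array([-np.sin(n),np.cos(n),0])
for d in(-.016,.016): u=proj(b,t+X*d-Y*.0135); print("finger edge",np.round([(u[0]-210)*4,(u[1]-220)*4],0))
r=lambda u,v,z:ray(b,u/4+210,v/4+220,z)
for nm,u,v,z in(("fence end",462,505,.046),("fence far",443,402,.046),("lip end R",340,562,.018),("lip R mid",300,350,.018),("finger tip L",345,440,t[2]),("finger R",443,440,t[2])):
    w=r(u,v,z)-t; print(nm,"rel tool x %.4f y(jig) %.4f"%(w@X,w@Y))
E
```

```text
finger edge [349. 458.]
finger edge [435. 453.]
fence end rel tool x 0.0226 y(jig) -0.0348
fence far rel tool x 0.0262 y(jig) 0.0238
lip end R rel tool x -0.0209 y(jig) -0.0297
lip R mid rel tool x -0.0216 y(jig) 0.0991
finger tip L rel tool x -0.0162 y(jig) -0.0031
finger R rel tool x 0.0205 y(jig) -0.0064
```

Call:
send_rows(
  rows=[
    [0,0,0.02,0,0],
    [0,0,0.011,0,0],
    [0,0,0,0,0],
    [0,-0.004,0,0,0],
    [0,-0.004,0,0,0],
    [0,-0.003,0,0,0],
    [0,-0.003,0,0,0],
    [0,-0.003,0,0,0],
    [0,-0.003,0,0,0],
  ],
)

```text
time: 13.08
tcp_pos: [0.5106, -0.2516, 0.02]
ee_rot: [180.0, 0.0, -3.7]
contact_force: [0.6, -0.7, -0.6]
width: 0.002
grasp_force: 0.0
```

Call:
send_rows(
  rows=[
    [0,-0.0035,0,0,0],
    [0,-0.0035,0,0,0],
    [0,-0.0035,0,0,0],
    [0,-0.0035,0,0,0],
    [0,-0.0035,0,0,0],
    [0,-0.0035,0,0,0],
    [0,-0.0035,0,0,0],
    [0,-0.0035,0,0,0],
    [0,-0.0035,0,0,0],
    [0,-0.0035,0,0,0],
    [0,-0.003,0,0,0],
    [0,-0.002,0,0,0],
  ],
)

```text
time: 14.58
tcp_pos: [0.5132, -0.2117, 0.02]
ee_rot: [180.0, -0.0, -3.6]
contact_force: [0.1, -0.4, -0.5]
width: 0.001
grasp_force: 0.1
```

Call:
send_rows(
  rows=[
    [0,-0.002,0,0,0],
    [0,-0.002,0,0,0],
    [0,-0.002,0,0,0],
    [0,-0.002,0,0,0],
    [0,-0.002,0,0,0],
    [0,-0.001,0,0,0],
    [0,-0.001,0,0,0],
    [0,-0.001,0,0,0],
    [0,-0.001,0,0,0],
  ],
)

```text
time: 15.7
tcp_pos: [0.514, -0.1979, 0.02]
ee_rot: [180.0, -0.0, -3.7]
contact_force: [0.3, -1.8, -0.7]
width: 0.002
grasp_force: 0.2
```

Call:
send_rows(
  rows=[
    [0,-0.001,0,0,0],
    [0,-0.001,0,0,0],
  ],
)

```text
time: 15.95
tcp_pos: [0.5142, -0.1959, 0.02]
ee_rot: [180.0, -0.0, -3.7]
contact_force: [-0.2, -0.7, 0.4]
width: 0.005
grasp_force: 0.2
```

Call:
send_rows(
  rows=[
    [0,-0.001,0,0,0],
    [0,-0.001,0,0,0],
  ],
)

```text
time: 16.2
tcp_pos: [0.5143, -0.1939, 0.0199]
ee_rot: [180.0, -0.0, -3.7]
contact_force: [0.0, -0.6, -0.0]
width: 0.007
grasp_force: 0.2
```

Call:
send_rows(
  rows=[
    [0,-0.001,0,0,0],
    [0,-0.001,0,0,0],
  ],
)

```text
time: 16.45
tcp_pos: [0.5144, -0.1919, 0.0199]
ee_rot: [180.0, -0.0, -3.7]
contact_force: [-0.3, 0.3, 0.5]
width: 0.004
grasp_force: 0.2
```

Call:
send_rows(
  rows=[
    [0,-0.001,0,0,0],
  ],
)

```text
time: 16.58
tcp_pos: [0.5145, -0.1908, 0.0199]
ee_rot: [180.0, -0.0, -3.7]
contact_force: [-1.1, -0.2, -0.1]
width: 0.006
grasp_force: 0.2
```

Call:
send_rows(
  rows=[
    [0,-0.001,0,0,0],
  ],
)

```text
time: 16.7
tcp_pos: [0.5145, -0.1899, 0.0199]
ee_rot: [180.0, 0.0, -3.7]
contact_force: [0.4, -0.0, 0.2]
width: 0.002
grasp_force: 0.2
```

Call:
send_rows(
  rows=[
    [0,-0.001,0,0,0],
  ],
)

```text
time: 16.82
tcp_pos: [0.5146, -0.1889, 0.02]
ee_rot: [180.0, -0.0, -3.7]
contact_force: [0.3, -0.1, -0.0]
width: 0.004
grasp_force: 0.2
```

Call:
send_rows(
  rows=[
    [0,-0.001,0,0,0],
  ],
)

```text
time: 16.95
tcp_pos: [0.5147, -0.1879, 0.0199]
ee_rot: [180.0, -0.0, -3.7]
contact_force: [-0.3, -0.4, 1.0]
width: 0.006
grasp_force: 0.2
```

Call:
send_rows(
  rows=[
    [0,-0.001,0,0,0],
  ],
)

```text
time: 17.08
tcp_pos: [0.5147, -0.1869, 0.0199]
ee_rot: [180.0, -0.0, -3.7]
contact_force: [-0.5, 0.1, -0.2]
width: 0.002
grasp_force: 0.2
```

```bash
python3 - <<'E'
from h import *
b=camera("side");a=camera("top")
A=cv2.resize(a["frame"][180:250,280:400],None,fx=3.33,fy=3.33,interpolation=2);B=cv2.resize(b["frame"][200:270,260:380],None,fx=3.33,fy=3.33,interpolation=2)
cv2.imwrite("pics/a5.png",np.hstack([A,B])[:,:,::-1])
E
```

```text
(no output)
```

View pics/a5.png

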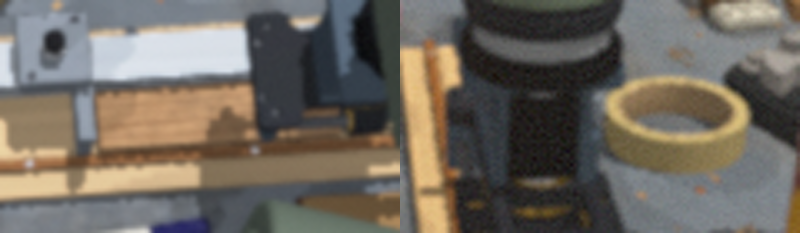

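The offcut's front (u≈97) is about at the arm (u≈95). I'll continue in 1 mm steps until the force rises.

Call:
send_rows(
  rows=[
    [0,-0.001,0,0,0],
  ],
)

```text
time: 17.3
tcp_pos: [0.5148, -0.186, 0.0199]
ee_rot: [180.0, -0.0, -3.7]
contact_force: [0.5, -0.1, 0.4]
width: 0.004
grasp_force: 0.2
```

Call:
send_rows(
  rows=[
    [0,-0.001,0,0,0],
  ],
)

```text
time: 17.42
tcp_pos: [0.5149, -0.1849, 0.02]
ee_rot: [180.0, -0.0, -3.7]
contact_force: [-0.3, -0.7, -0.3]
width: 0.008
grasp_force: 0.2
```

Call:
send_rows(
  rows=[
    [0,0,0,0,0],
  ],
)

```text
time: 17.55
tcp_pos: [0.5149, -0.1848, 0.02]
ee_rot: [180.0, -0.0, -3.7]
contact_force: [0.2, 0.1, -0.7]
width: 0.004
grasp_force: 0.0
```

Call:
send_rows(
  rows=[
    [0,-0.001,0,0,0],
  ],
)

```text
time: 17.68
tcp_pos: [0.515, -0.184, 0.02]
ee_rot: [180.0, -0.0, -3.7]
contact_force: [0.8, -0.8, 0.0]
width: 0.004
grasp_force: 0.2
```

Call:
send_rows(
  rows=[
    [0,-0.001,0,0,0],
  ],
)

```text
time: 17.8
tcp_pos: [0.515, -0.1829, 0.02]
ee_rot: [180.0, -0.0, -3.7]
contact_force: [0.7, -0.2, -0.0]
width: 0.005
grasp_force: 0.2
```

Call:
send_rows(
  rows=[
    [0,-0.001,0,0,0],
  ],
)

```text
time: 17.92
tcp_pos: [0.5151, -0.1822, 0.02]
ee_rot: [180.0, -0.0, -3.6]
contact_force: [-0.4, -3.0, -0.4]
width: 0.004
grasp_force: 1.6
```

It has butted, with the force stepping up to 3 N. I'll retreat straight right, then up.

Call:
send_rows(
  rows=[
    [0,0.003,0,0,0],
    [0,0.015,0,0,0],
    [0,0.005,0,0,0],
    [0,0,-0.03,0,0],
    [0,0,-0.06,0,0],
    [0,0,-0.06,0,0],
    [-0.04,0.04,0,0,0],
    [-0.04,0.045,0,0,0],
    [-0.04,0.045,0,0,0],
    [0,0.04,0,0,0],
    [0,0.04,0,0,0],
    [0,0,0,0,0],
  ],
)

```text
time: 19.42
tcp_pos: [0.3798, -0.4094, 0.1697]
ee_rot: [180.0, -0.0, -3.9]
contact_force: [0.8, 0.9, -0.2]
width: 0.005
grasp_force: 0.0
```

```bash
python3 - <<'E'
from h import *
b=camera("side");a=camera("top")
A=cv2.resize(a["frame"][180:240,280:340],None,fx=6.6,fy=6.6,interpolation=2);B=cv2.resize(b["frame"][200:260,270:330],None,fx=6.6,fy=6.6,interpolation=2)
cv2.imwrite("pics/a6.png",np.hstack([A,B])[:,:,::-1])
E
```

```text
(no output)
```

View pics/a6.png

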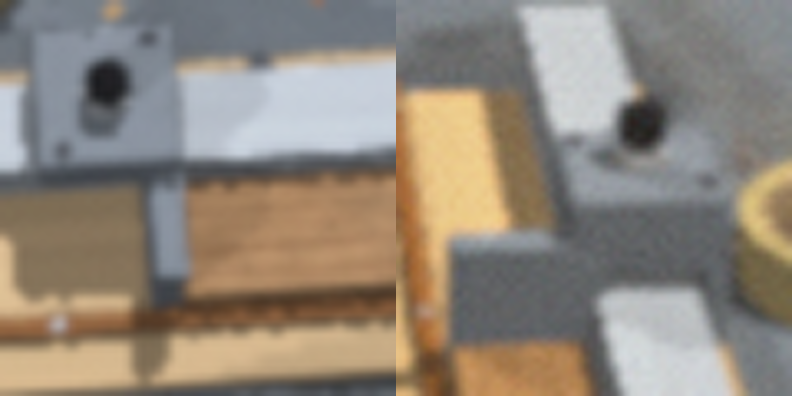

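The offcut is flush against the arm (top view, u≈188). The carriage is unchanged at columns 285–307, so the stop is still seated.

```bash
python3 -c "
from workcell import close_job
print(close_job())"
```

```text
the job is handed in; nothing more can be done
None
```

The job is handed in: the stop is seated in the slot, the offcut is butted against its arm, and the robot is clear at about 19.5 s of the 48 s allowed (the hand-in gave no verdict).

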